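Torque down the filter housing's cover nut

ROBOT

A 6-joint arm with a two-finger parallel gripper is mounted at the origin on the work surface. World frame = base frame: x ahead of the robot, y to its left, z up, the work surface at z = 0. Lengths are in m, angles in rad, forces in N, time in s.
With the tool pointing down it reaches from about 0.225 to 0.875 m from the base axis. Payload 3.4 kg.
Tool frame: the origin (TCP) lies at the very end of the fingers, on their centre line; the grasp point (between the pads) lies manip.hold_point_z behind it (manip.hold_point_z is the distance from the TCP to the grasp point, in m); x points along the fingers, y is the direction in which the jaws open and shut, and the axes are right-handed (so a half turn about x gives the same grasp; the last joint's range is limited). The gripper opens to 85 mm and grips with 20 to 120 N. Pads are 22 mm wide; open, the fingers measure 114 mm over their backs; the gripper's body (76 mm by 85 mm) begins 54 mm behind the grasp point. The pads swing forward as they close: fully open they stand 13 mm farther back than shut.
Start: joints at [-1.29, 0.276, 1.505, -0, 1.361, -0.121], TCP at [0.225, -0.529, 0.231] pointing down, gripper open.
Joint ranges: [-2.89, 2.89], [-0.75, 2.08], [0.22, 2.7], [-1.18, 4.32], [0.11, 2.71], [-2.7, 2.7]. Speed limits (rad/s): [2.57, 2.57, 3.14, 3.14, 3.14, 3.14].

INTERFACE

Orientations are given as a unit quaternion [w, x, y, z].
In Python, from rig import manip gives the robot as it stands.
- The arm moves only by the tool step_arm, never from a script. Its argument "targets" is a list of rows, each a list of 2 entries, a list of its own where there are three numbers: the shift along the tool's x, y, z in mm, then the turn about the tool's x in degrees. A call has 1 to 20 rows; each row is the pose to reach, as a shift and turn from the pose commanded when the call began, along the tool's axes at that moment; what a row does not reach only later rows make up. A row lasts 1/10 s, in which the tool goes at most 50 mm and 8.59 degrees, less where a joint would pass 70% of its speed; a pose out of reach is approached as far as the arm can. A call with a gripper value outside its range is refused whole. "grip" is the closure, from 0 (fully open) to 1 (shut), set as the call begins (left out, the last holds). The fingers move at their own pace and stop on an object; "grip_force" is the grip in N (left out, the last holds). Time passes only in rows, so rows that repeat a pose let the fingers close. It gives the time, the measured TCP pose, the force and the opening at its end, in the units of the state.
- manip.get_state(): the state, without advancing time (a new reading comes with each control period).
- manip.get_image(name): name is "scene" or "top"; returns a dict with "image" (384x512x3 uint8, red, green, blue), "fx", "fy", "cx", "cy" (pixels), "distortion" ([k1, k2, p1, p2, k3] as OpenCV has them; the pictures are not rectified), "pose" (4x4, takes a point from camera to world coordinates). Camera axes: x right, y down, z forward; pixel columns grow to the right and rows downward; lengths in m; the calibration is good to about 2 mm. A picture is of the moment at which its call begins. There is no depth.
- manip.sign_off(): hands the job in, once; it reports no verdict.
Trained networks look in a picture, given as the dict that the camera call returned (one of the last four; its "shot" number tells which), for a name from the list of things; names that differ only in an ending like _2 or _b are one class to them, and where a whole thing is asked for, a point or a joint stands for the part that bears it (a point fixed in the world has none). Each returns a list of dicts, best first, with "confidence" (0 to 1); they miss things now and then, are a little off and sometimes report something else, mostly with a low value. They report only what shows in the picture. A call takes as long as a camera call.
- manip.search_frame(picture, thing): "xyz" ([x, y, z] in m, in world coordinates, good to about 4 mm: the middle of the surface that is visible of it).
- manip.regions_of(picture, thing): "region" (384x512 bool, what is visible of it).
The state is a dict: "clock": time; "qpos": joint angles; "qd": joint speeds; "effort": joint torques, N m; "position": TCP position; "ee_rot": TCP orientation; "contact_force": force on the tool from outside, world axes, zero at the start; "moment": the same for the moment, N m; "width": finger opening in m.
Only numpy, scipy, OpenCV 4.12 (cv2) and the standard library are available. Lean on these libraries where they do the work, as an engineer would, in place of code of your own. Each camera call takes 0.05 s, during which the arm holds its last target.

TASK

Take the click wrench from the black mat, set its socket fully down over the brass nut on top of the steel filter housing, and tighten the nut (clockwise from above) until the wrench's handle breaks over at the set torque. Stop pulling as soon as it breaks over, well before the hinge folds to its end; then let go and leave the wrench sitting level on the nut with the handle sprung back straight. Do not disturb the dish, the jar and the tip box.

Things in the scene. Friction and masses are not known exactly. Their poses are not given: they have to be found in the camera images.
- nut_seat (a point): Brass hex nut, 34 mm across flats. Point on its axis, on top of its round dark flange (54 mm dia, 70 mm above the bench), where the hexagon begins; hexagon 14 mm high (top 3 mm: 32 mm wide), then a 6 mm cone (32 to 23 mm dia). Z up; X along the normal of one flat, turns with the nut. It runs easily (0.2 N m) clockwise from above to a hard stop: 0.35 to 0.9 rad away, different each time, not visible, to be felt.
- nut_mark (a point): Red mark on the nut's flange, 23 mm from the nut's axis along X of nut_seat, at the same height. It turns with the nut.
- housing: Round steel filter housing, fixed to the bench, 132 mm diameter (rubber foot 140 mm), cover 60 mm above the bench, short pipe stub on its side; the nut is on its axis on top. Origin: centre of its underside. Its yaw says nothing about where the nut comes tight.
- wrench: Click wrench, 255 mm long, 0.43 to 0.6 kg, nearly all in the head (balance point about 6 mm from the socket's axis towards the handle). Origin: centre of the socket's mouth. Z up; X from handle to head. It starts standing level on its socket on a black mat (200 x 130 x 3 mm), handle towards the robot. It fits the nut in six ways, 60 degrees apart, with about 6 degrees of play either way.
- socket_mouth (a point): Centre of the wrench socket's open underside. Hexagonal opening 36 mm across flats, 22 mm deep; outside 48 mm across flats. Z up, X along the wrench from handle to head and along the normal of one hexagon flat. When fully down on the nut this point is at nut_seat.
- head_grip (a point): Centre of the wrench's steel head block (32 mm along the wrench, 30 mm wide across it, 32 mm high, with a 14 mm nose at its +X end), 44 mm above socket_mouth, same axes. Its two flat sides (along its Y) can be gripped from above. The round cap under the block (49 mm dia) tops out 28 mm above socket_mouth.
- handle_grip (a point): Middle of the red handle's outer part, 170 mm from the socket's axis towards -X of the wrench, 44 mm above socket_mouth. The red handle is 24 x 24 mm in section, from 103 to 218 mm from that axis (nearer in: dark bar, 16 mm wide). X along the handle to the head; it turns with the handle.
- click (a joint): Wrench's break-over hinge, upright pin 38 mm from the socket's axis: 0 = straight; grows (rad) as the handle folds clockwise from above; end of fold 0.40. A spring holds it straight up to about 6.8 N sideways at handle_grip; then it folds, force rising slowly (10 N at 0.2 rad; 0.1 rad = 13 mm there). Broken over from 0.08; never past 0.30. Springs back when let go.
- dish: Round lidded culture dish, 94 mm across, 16 mm high, loose; origin at the centre of its underside. Leave alone.
- jar: Amber jar, 50 mm diameter, 60 mm high, loose; origin at the centre of its underside. Leave alone.
- tipbox: Blue pipette-tip box with white lid, 88 x 123 x 63 mm, loose; origin at the centre of its underside. Leave alone.

How it is judged:
On the way, in this order (a step that is already met when the one before it is completed fails the run):
1. the wrench's socket is fully down on the nut (horizontal distance between socket_mouth and nut_seat below 0.004 m and z of socket_mouth in the frame of nut_seat below 0.005 m and angle between socket_mouth's own z axis and vertical below 0.12 rad), for 0.2 s.
2. with the socket on the nut, the handle breaks over (0.08 rad or more) (horizontal distance between socket_mouth and nut_seat below 0.006 m and z of socket_mouth in the frame of nut_seat below 0.005 m and angle between socket_mouth's own z axis and vertical below 0.12 rad and value of joint click above 0.08 rad), for 0.1 s.
At the end, for the whole second after the job is handed in: The wrench sits at rest on the nut: socket within 5 mm of the nut's axis, mouth within 5 mm of the flange, tilted less than 0.12 rad; the handle has sprung back (fold under 0.03 rad) and the nut's mark has moved more than 5 mm from its start (horizontal distance between socket_mouth and nut_seat below 0.005 m and z of socket_mouth in the frame of nut_seat below 0.005 m and angle between socket_mouth's own z axis and vertical below 0.12 rad and value of joint click below 0.03 rad and distance of nut_mark from where it was at the start of the episode above 0.005 m and linear speed of wrench below 0.02 m/s); the robot touches nothing.
It fails at once if the handle is pulled on past the click until it is folded by more than 0.30 rad (over-torqued) (value of joint click above 0.3 rad).
It fails at once if the culture dish is knocked or shifted by more than 30 mm (distance of dish from where it was at the start of the episode above 0.03 m).
It fails at once if the jar is knocked or shifted by more than 30 mm (distance of jar from where it was at the start of the episode above 0.03 m).
It fails at once if the tip box is knocked or shifted by more than 30 mm (distance of tipbox from where it was at the start of the episode above 0.03 m).
It also fails if it takes over 67 s, if anything falls off the work surface, if the arm or the gripper's body presses on something with over 40 N, if the wrist force passes 120 N, or if a joint passes its speed limit or range.

## Working session

There is one attempt and no reset: what is moved stays moved. The work goes in short steps, Python scripts to look and compute and a tool call to move; the robot and the scene stay as the last step left them, time stands still between calls to the robot, and variables do not carry over. Pictures are saved under pics/ and viewed, and the job is handed in when it is done.

Besides the shell and the picture viewer there is one more tool, called after "Call:" as a command line: name --argument value ..., lists and objects as JSON in quotes. step_arm: Moves the arm, as the interface text tells. Its arguments: {"type":"object","properties":{"targets":{"type":"array"},"grip":{"type":"number"},"grip_force":{"type":"number"}},"required":["targets"]}

```bash
mkdir -p pics; ls; cat > h.py <<'E'
from rig import manip
import numpy as np, cv2
def shot(name,fn,scale=1.5):
    p=manip.get_image(name)
    cv2.imwrite('pics/'+fn,cv2.resize(p['image'][:,:,::-1],None,fx=scale,fy=scale,interpolation=cv2.INTER_CUBIC))
    return p
def K(p): return np.array([[p['fx'],0,p['cx']],[0,p['fy'],p['cy']],[0,0,1.]])
def ray(p,u,v,z):
    d=cv2.undistortPoints(np.array([[[u,v]]],float),K(p),np.array(p['distortion'],float))[0,0]
    T=np.array(p['pose']); r=T[:3,:3]@np.array([d[0],d[1],1]); o=T[:3,3]
    return o+r*(z-o[2])/r[2]
def proj(p,X):
    T=np.linalg.inv(np.array(p['pose'])); 
    r,_=cv2.Rodrigues(T[:3,:3])
    return cv2.projectPoints(np.array(X,float).reshape(-1,1,3),r,T[:3,3],K(p),np.array(p['distortion'],float))[0][:,0]
E
python3 - <<'E'
from h import *
np.set_printoptions(precision=4,suppress=True)
s=manip.get_state(); print(s, manip.hold_point_z)
for n in ['top','scene']:
    p=shot(n,n+'0.png'); print(n,np.array(p['pose']),p['fx'])
    for t in ['wrench','head_grip','handle_grip','socket_mouth','nut_seat','nut_mark','housing','dish','jar','tipbox']:
        r=manip.search_frame(p,t)
        print(t,[(np.round(a['xyz'],4).tolist(),round(a['confidence'],2)) for a in r[:2]])
E
```

```text
pics
{'clock': 0.0, 'qpos': array([-1.29  ,  0.2766,  1.5062,  0.    ,  1.3607, -0.121 ]), 'qd': array([-0.0009,  0.0022,  0.0006, -0.0012, -0.0004,  0.0006]), 'effort': array([ -0.0009, -41.6784, -24.5808,  -0.0002,   0.0112,   0.    ]), 'position': array([ 0.2247, -0.5287,  0.2304]), 'ee_rot': array([-0.1405, -0.6928, -0.1417,  0.6929]), 'contact_force': array([ 0.0608, -0.573 , -0.9086]), 'moment': array([-0.0256, -0.0133,  0.0086]), 'width': 0.08556315096601991} 0.0187
top [[-0.0002 -0.9936  0.1133  0.4615]
 [-1.     -0.0009 -0.0099  0.0071]
 [ 0.0099 -0.1133 -0.9935  1.1212]
 [ 0.      0.      0.      1.    ]] 473.3075439619048
wrench [([0.4905, 0.184, 0.0573], 0.95)]
head_grip [([0.4863, 0.1801, 0.0592], 0.83)]
handle_grip [([0.4403, 0.1865, 0.0548], 0.78)]
socket_mouth [([0.4912, 0.1825, 0.063], 0.96)]
nut_seat [([0.553, -0.1846, 0.0684], 0.88)]
nut_mark [([0.5512, -0.1838, 0.0655], 0.81)]
housing [([0.5543, -0.1799, 0.0618], 0.62), ([0.5544, -0.1844, 0.0668], 0.31)]
dish [([0.4125, 0.0034, 0.0165], 0.71), ([0.5523, -0.1817, 0.0615], 0.41)]
jar []
tipbox [([0.7472, -0.0602, 0.0623], 0.74)]
scene [[ 0.6148  0.5768 -0.5379  1.0761]
 [ 0.7886 -0.4555  0.413  -0.3758]
 [-0.0069 -0.6781 -0.7349  0.756 ]
 [ 0.      0.      0.      1.    ]] 474.4174081187318
wrench []
head_grip [([0.54, 0.1806, 0.055], 0.55)]
handle_grip [([0.4541, 0.1862, 0.0587], 0.66)]
socket_mouth [([0.5416, 0.1815, 0.0547], 0.77)]
nut_seat [([0.7454, 0.0415, 0.0594], 0.74), ([0.5622, -0.1931, 0.0765], 0.62)]
nut_mark []
housing [([0.5395, 0.1756, 0.0498], 0.38)]
dish [([0.4155, -0.001, 0.0152], 0.61)]
jar [([0.4548, 0.1848, 0.0582], 0.21)]
tipbox [([0.7658, -0.0769, 0.0643], 0.81), ([0.5383, 0.181, 0.0539], 0.53)]
```

View pics/top0.png

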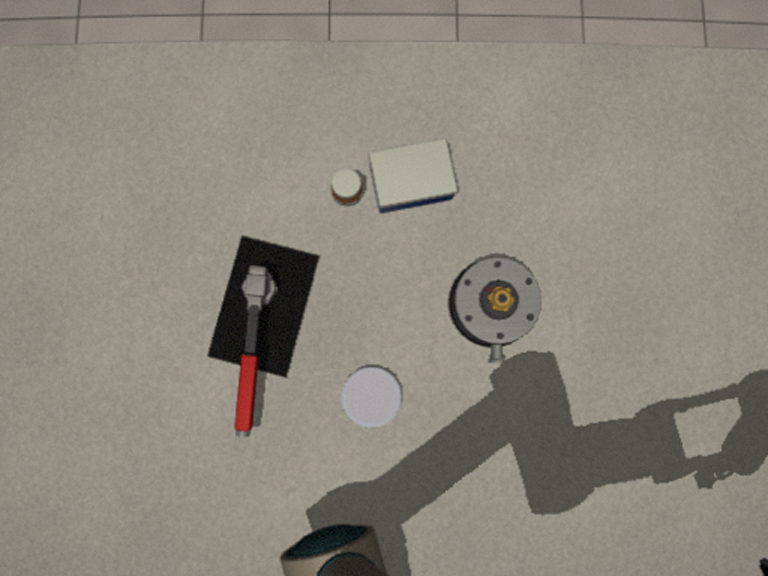

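View pics/scene0.png

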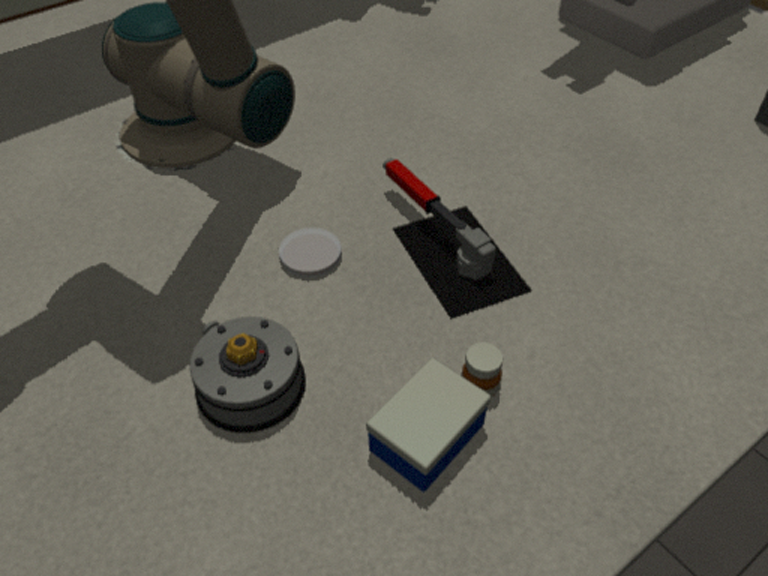

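The top view shows the wrench head near (257,285) in 1.5x pixels, its red handle running down to (243,432), and the nut at (501,298). The dish is at (372,396), the jar at (347,186) and the tip box at (413,173). I'll zoom in for precision.

```bash
cat > z.py <<'E'
from h import *
import sys
def crop(p,u,v,w,h,s,fn,pts=None):
    im=p['image'][:,:,::-1]; u0,v0=int(u-w/2),int(v-h/2)
    c=cv2.resize(im[v0:v0+h,u0:u0+w],None,fx=s,fy=s,interpolation=cv2.INTER_CUBIC)
    if pts is not None:
        for X,col in pts:
            q=(proj(p,X)-[u0,v0]+.5)*s
            cv2.polylines(c,[np.round(q).astype(int).reshape(-1,1,2)],False,col,1)
    cv2.imwrite('pics/'+fn,c)
E
python3 - <<'E'
from z import *
p=manip.get_image('top'); q=manip.get_image('scene')
crop(p,334,199,72,72,8,'zt_nut.png'); crop(p,170,230,90,140,4,'zt_wr.png')
crop(q,162,240,90,72,8,'zs_nut.png'); crop(q,295,145,90,100,6,'zs_wr.png')
E
```

```text
(no output)
```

View pics/zt_nut.png

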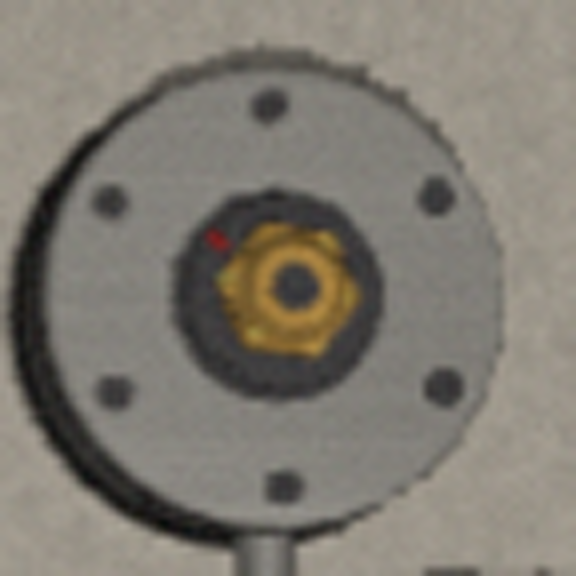

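View pics/zs_nut.png

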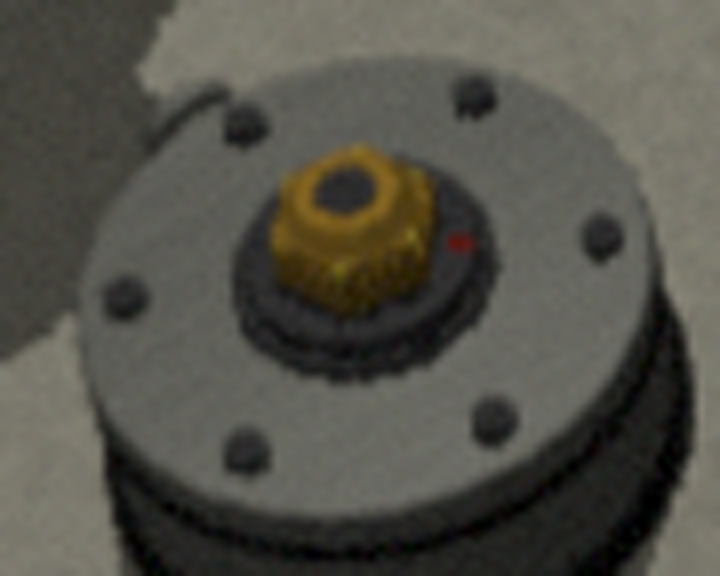

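View pics/zt_wr.png

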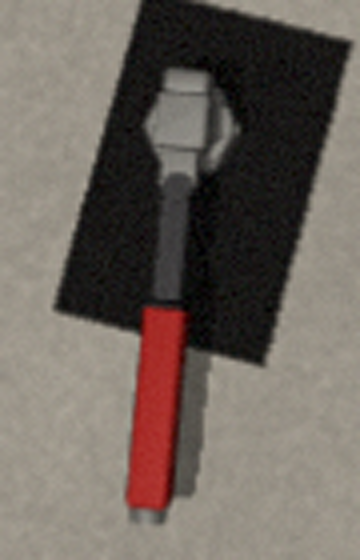

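View pics/zs_wr.png

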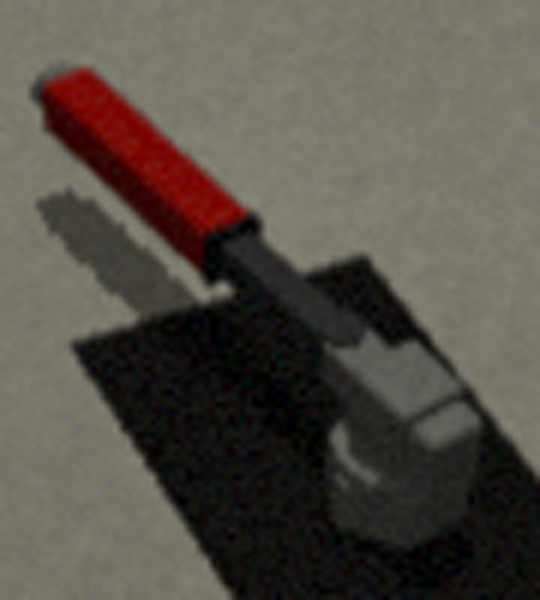

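```bash
cat > ov.py <<'E'
from z import *
def circ(c,r,z): t=np.linspace(0,2*np.pi,49); return np.c_[c[0]+r*np.cos(t),c[1]+r*np.sin(t),0*t+z]
def hexa(c,af,yaw,z): t=yaw+np.pi/6+np.arange(7)*np.pi/3; r=af/2/np.cos(np.pi/6); return np.c_[c[0]+r*np.cos(t),c[1]+r*np.sin(t),0*t+z]
def rect(c,yaw,x0,x1,w,z):
    R=np.array([[np.cos(yaw),-np.sin(yaw)],[np.sin(yaw),np.cos(yaw)]])
    P=np.array([[x0,-w/2],[x1,-w/2],[x1,w/2],[x0,w/2],[x0,-w/2]])@R.T+c
    return np.c_[P,np.full(5,z)]
def nut(c,yaw):
    return [(circ(c,.027,.07),(255,255,0)),(hexa(c,.034,yaw,.081),(0,255,0)),(circ(c,.0115,.09),(255,0,255)),(circ(c,.066,.06),(0,255,255)),
      (circ([c[0]+.023*np.cos(yaw),c[1]+.023*np.sin(yaw)],.002,.07),(255,255,255))]
def wr(c,yaw,z0=.003):
    return [(hexa(c,.048,yaw,z0),(0,255,0)),(circ(c,.0245,z0+.028),(255,255,0)),(rect(c,yaw,-.016,.016,.030,z0+.060),(255,0,255)),(rect(c,yaw,-.218,-.103,.024,z0+.056),(0,255,255)),(rect(c,yaw,-.218,-.103,.024,z0+.032),(0,160,160)),(rect(c,yaw,.016,.030,.02,z0+.056),(255,0,0))]
E
python3 - <<'E'
from ov import *
p=manip.get_image('top'); q=manip.get_image('scene')
# estimates
fl=ray(p,298+279/8-.5,163+295/8-.5,.07); mk=ray(p,298+218/8-.5,163+240/8-.5,.07); hole=ray(p,298+296/8-.5,163+287/8-.5,.09)
u0,v0=162-45,240-36
fl2=ray(q,u0+367/8-.5,v0+258/8-.5,.07); mk2=ray(q,u0+460/8-.5,v0+243/8-.5,.07);hole2=ray(q,u0+347/8-.5,v0+190/8-.5,.09)
print(fl,mk,hole);print(fl2,mk2,hole2)
for f,m in((fl,mk),(fl2,mk2),(hole,mk),(hole2,mk2)): print(np.degrees(np.arctan2(*(m-f)[[1,0]])),np.linalg.norm((m-f)[:2]))
# wrench: handle red top corners in top crop (u0=125,v0=160,s4)
A=ray(p,125+165.5/4-.5,160+307/4-.5,.059);B=ray(p,125+147.5/4-.5,160+507/4-.5,.059)
print(A,B,np.linalg.norm(A-B)); yaw=np.arctan2(*(A-B)[[1,0]]); print(np.degrees(yaw))
d=(A-B)[:2]/np.linalg.norm((A-B)[:2]); print((A[:2]+.103*d),B[:2]+.218*d)
c=(A[:2]+.103*d+B[:2]+.218*d)/2
n=(fl[:2]+hole[:2])/2; ny=np.arctan2(*(mk-fl)[[1,0]])
print('n',n,ny,'c',c,yaw)
crop(p,334,199,72,72,8,'ot_nut.png',nut(n,ny)); crop(p,170,230,90,140,4,'ot_wr.png',wr(c,yaw))
crop(q,162,240,90,72,8,'os_nut.png',nut(n,ny)); crop(q,295,145,90,100,6,'os_wr.png',wr(c,yaw))
E
```

```text
[ 0.55719957 -0.18781911  0.07      ] [ 0.57267298 -0.17090892  0.07      ] [ 0.55758446 -0.18885767  0.09      ]
[ 0.56110472 -0.18911592  0.07      ] [ 0.57047919 -0.17039496  0.07      ] [ 0.55691275 -0.18837396  0.09      ]
47.54040041697833 0.022921192477986057
63.40072086339447 0.02093692382821103
49.94810160451413 0.023448266370755984
52.96284138260657 0.02252315569708635
[0.47509953 0.18482747 0.059     ] [0.3644163  0.19318763 0.059     ] 0.11099850376835621
-4.319480274422547
[0.57780696 0.17706974] [0.58179709 0.17676835]
n [ 0.55739202 -0.18833839] 0.829736514992757 c [0.57980203 0.17691905] -0.07538915276362165
```

View pics/ot_nut.png

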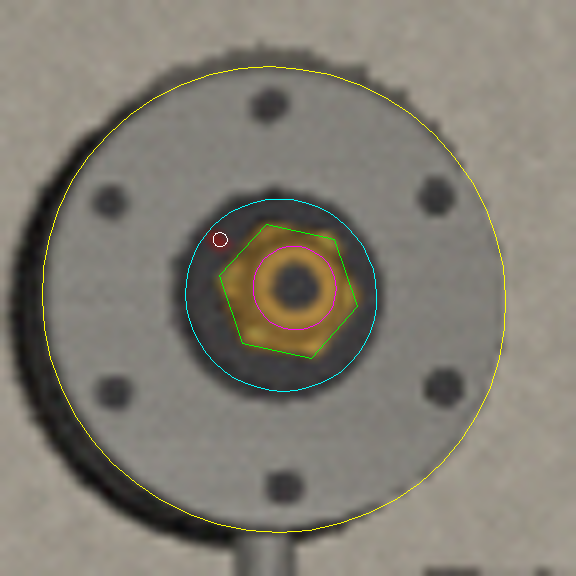

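View pics/os_nut.png

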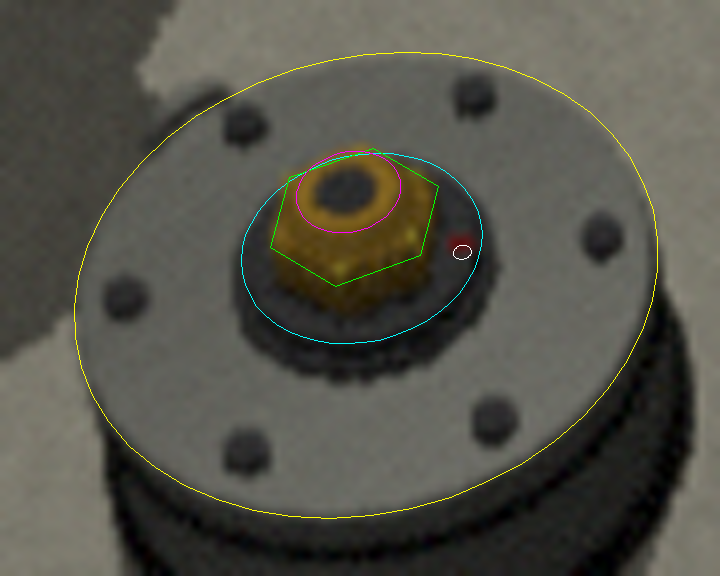

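View pics/ot_wr.png

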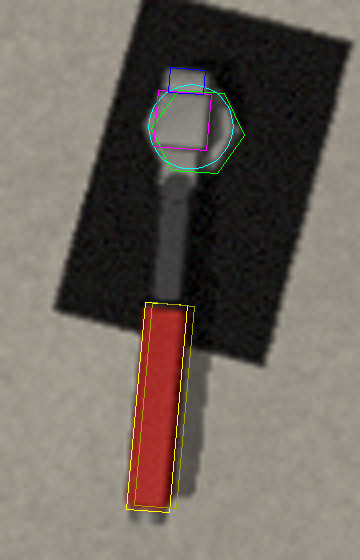

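View pics/os_wr.png

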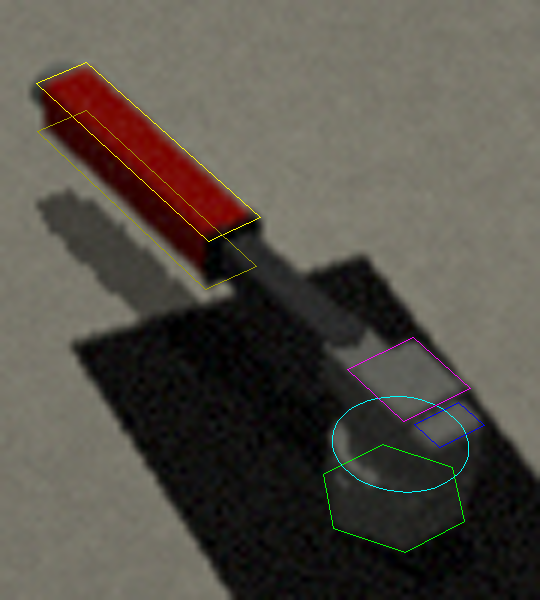

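Both overlays agree to about 1 mm, so now the move numbers. The nut is at about (0.557, -0.1885) with yaw about 51°, which puts the wrench yaw at -9°. The head is at about (0.580, 0.176) with yaw -4.3°.

```bash
cat >> h.py <<'E'
from scipy.spatial.transform import Rotation as Ro
def toolR(s=None):
    s=s or manip.get_state(); q=s['ee_rot']; return Ro.from_quat([q[1],q[2],q[3],q[0]]).as_matrix()
def delta(target,yaw=None,s=None):
    """mm shift in tool axes to world target; turn deg so tool y is along wrench Y (mod 180)"""
    s=s or manip.get_state(); R=toolR(s); d=R.T@(np.array(target)-s['position'])*1000
    t=None
    if yaw is not None:
        cur=np.degrees(np.arctan2(R[1,1],R[0,1])); t=-(((np.degrees(yaw)+90-cur)+90)%180-90)  # tool x down: + turn = - yaw
    return np.round(d,1),t
def rep():
    s=manip.get_state(); R=toolR(s)
    print('t',round(s['clock'],2),'pos',np.round(s['position'],4),'yaw y',round(float(np.degrees(np.arctan2(R[1,1],R[0,1]))),2),'xdown',np.round(R[:,0],4),'F',np.round(s['contact_force'],2),'M',np.round(s['moment'],3),'w',round(s['width'],4),'q',np.round(s['qpos'],3))
E
python3 - <<'E'
from h import *
rep();print(toolR().round(3)); print(delta([.58,.176,.15],-.0754),delta([.58,.176,.034],-.0754))
E
```

```text
t 1.3 pos [ 0.2249 -0.5292  0.2313] yaw y -66.98 xdown [ 0.e+00 -1.e-04 -1.e+00] F [-0.06  0.34 -0.02] M [-0.115 -0.015 -0.018] w 0.085 q [-1.29   0.276  1.505 -0.     1.361 -0.121]
[[ 0.     0.391 -0.92 ]
 [-0.    -0.92  -0.391]
 [-1.     0.     0.   ]]
(array([  81.3, -510.2, -602.7]), np.float64(27.341702341987002)) (array([ 197.3, -510.2, -602.7]), np.float64(27.341702341987002))
```

Call:
step_arm --targets '[[[0, -25, -30], -7.6], [[0, -51, -60], -15.3], [[5, -77, -90], -22.9], [[10, -102, -121], -30.5], [[15, -128, -151], -38.2], [[20, -153, -181], -45.8], [[25, -179, -211], -53.4], [[30, -204, -241], -61.1], [[35, -230, -271], -68.7], [[40, -255, -301], -76.4], [[45, -281, -331], -84], [[50, -306, -362], -91.6], [[55, -332, -392], -99.3], [[60, -357, -422], -106.9], [[65, -383, -452], -114.5], [[70, -408, -482], -122.2], [[75, -434, -512], -129.8], [[80, -459, -542], -137.4], [[81, -485, -573], -145.1], [[81.3, -510.2, -602.7], -152.7]]' --grip 0

```text
clock: 3.3
position: [0.5806, 0.1777, 0.1497]
ee_rot: [0.707, 0.024, 0.707, -0.024]
contact_force: [0.3, -0.1, 0.1]
width: 0.0853
```

```bash
python3 - <<'E'
from z import *
rep();print(delta([.58,.176,.15],-.0754),delta([.58,.176,.034],-.0754))
q=manip.get_image('scene'); crop(q,295,130,130,130,5,'s1.png')
E
```

```text
t 3.3 pos [0.5806 0.1777 0.1497] yaw y 86.06 xdown [-2.e-04 -3.e-04 -1.e+00] F [ 0.27 -0.12  0.08] M [-0.03  -0.005 -0.041] w 0.0853 q [ 0.183  0.378  1.562 -0.     1.203 -1.319]
(array([-0.3, -1.7, -0.5]), np.float64(0.376708454175656)) (array([115.7,  -1.7,  -0.4]), np.float64(0.376708454175656))
```

View pics/s1.png

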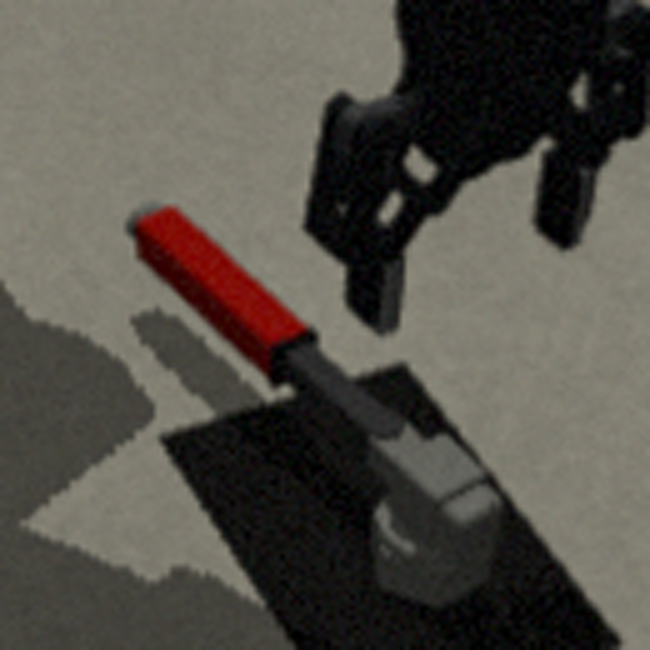

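The view shows the open gripper above the head, with the fingers at crop (375,290) and (565,210) on either side of the wrench. Descending next.

Call:
step_arm --targets '[[[35, 0, 0], 0.3], [[70, 0, 0], 0.3], [[95, 0, 0], 0.3], [[110, 0, 0], 0.3], [[115, 0, 0], 0.3], [[115, 0, 0], 0.3], [[115, 0, 0], 0.3]]'

```text
clock: 4.05
position: [0.5809, 0.1761, 0.0359]
ee_rot: [0.707, 0.028, 0.706, -0.028]
contact_force: [-0.9, 0.5, 0.7]
width: 0.0851
```

```bash
python3 - <<'E'
from z import *
rep();print(delta([.58,.176,.034],-.0754))
E
```

```text
t 4.05 pos [0.5809 0.1761 0.0359] yaw y 85.41 xdown [ 1.8e-03  2.0e-04 -1.0e+00] F [-0.89  0.51  0.67] M [-0.008 -0.017 -0.021] w 0.0851 q [ 0.18   0.486  1.703 -0.     0.951 -1.311]
(array([ 1.9, -0.1, -0.9]), np.float64(-0.2730262577223641))
```

Call:
step_arm --targets '[[[0, 0, 0], 0], [[0, 0, 0], 0], [[0, 0, 0], 0], [[0, 0, 0], 0], [[0, 0, 0], 0], [[0, 0, 0], 0], [[0, 0, 0], 0], [[0, 0, 0], 0]]' --grip 1 --grip_force 50

```text
clock: 4.85
position: [0.5806, 0.1766, 0.0357]
ee_rot: [0.707, 0.029, 0.706, -0.028]
contact_force: [0.3, 2.8, 4.7]
width: 0.029
```

```bash
python3 - <<'E'
from z import *
rep()
E
```

```text
t 4.85 pos [0.5806 0.1766 0.0357] yaw y 85.41 xdown [ 1.6e-03  9.0e-04 -1.0e+00] F [0.33 2.79 4.74] M [ 0.335  0.049 -0.013] w 0.029 q [ 1.800e-01  4.860e-01  1.703e+00  1.000e-03  9.510e-01 -1.311e+00]
```

Call:
step_arm --targets '[[[-10, 0, 0], 0], [[-30, 0, 0], 0], [[-60, 0, 0], 0], [[-90, 0, 0], 0], [[-120, 0, 0], 0], [[-130, 0, 0], 0], [[-130, 0, 0], 0]]' --grip_force 80

```text
clock: 5.55
position: [0.5803, 0.1758, 0.1657]
ee_rot: [0.707, 0.028, 0.706, -0.028]
contact_force: [0.8, -0.1, -4.9]
width: 0.0285
```

```bash
python3 - <<'E'
from ov import *
rep(); s=manip.get_state()
print(delta([.557,-.1885,.166],np.radians(-9)))
p=manip.get_image('top');q=manip.get_image('scene')
c=s['position'][:2]; z0=s['position'][2]-.033; R=toolR(s); yaw=np.arctan2(R[1,1],R[0,1])-np.pi/2
print(yaw,z0)
crop(p,160,215,90,140,4,'t2.png',wr(c,yaw,z0)); crop(q,300,120,130,120,6,'s2.png',wr(c,yaw,z0))
E
```

```text
t 5.55 pos [0.5803 0.1758 0.1657] yaw y 85.42 xdown [ 1.6e-03 -3.0e-04 -1.0e+00] F [ 0.77 -0.08 -4.95] M [ 0.02  -0.052 -0.023] w 0.0285 q [ 1.800e-01  3.640e-01  1.542e+00 -1.000e-03  1.235e+00 -1.311e+00]
(array([-3.00e-01, -3.65e+02,  5.80e+00]), np.float64(4.420000641617307))
-0.07993606854300572 0.13266294916299523
```

View pics/t2.png

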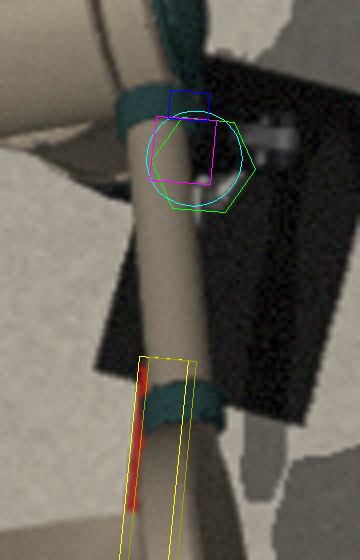

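View pics/s2.png

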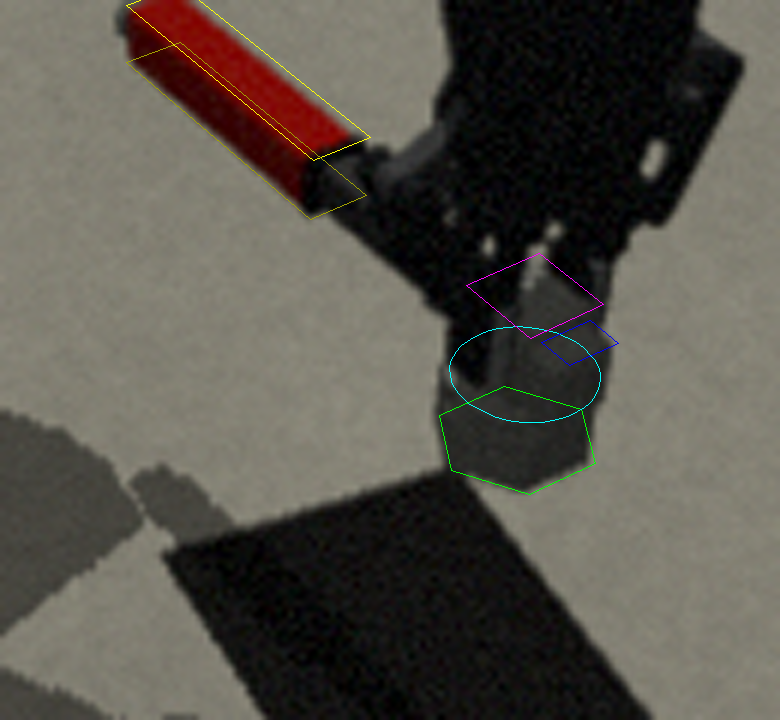

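Call:
step_arm --targets '[[[0, -10, 0.2], 0.2], [[0, -30, 0.5], 0.5], [[0, -60, 1], 1], [[0, -90, 1.5], 1.4], [[0, -120, 2], 1.8], [[0, -150, 2.5], 2.2], [[0, -180, 3], 2.6], [[0, -210, 3.5], 3], [[0, -240, 4], 3.4], [[0, -270, 4.5], 3.8], [[0, -300, 5], 4.2], [[0, -330, 5.5], 4.4], [[0, -350, 5.5], 4.4], [[0, -360, 5.5], 4.4], [[0, -365, 5.5], 4.4], [[0, -365, 5.5], 4.4], [[0, -365, 5.5], 4.4], [[0, -365, 5.5], 4.4]]'

```text
clock: 7.45
position: [0.5564, -0.1871, 0.1649]
ee_rot: [0.705, 0.055, 0.705, -0.055]
contact_force: [0.9, 0.6, -5.3]
width: 0.029
```

```bash
python3 - <<'E'
from ov import *
rep(); s=manip.get_state()
print(delta([.557,-.1885,.135],np.radians(-9)))
p=manip.get_image('top');q=manip.get_image('scene')
c=s['position'][:2]; z0=s['position'][2]-.033; R=toolR(s); yaw=np.arctan2(R[1,1],R[0,1])-np.pi/2
print(yaw,z0)
crop(p,334,210,130,130,5,'t3.png',wr(c,yaw,z0)+nut([.557,-.1885],.89)); crop(q,162,210,150,130,5,'s3.png',wr(c,yaw,z0)+nut([.557,-.1885],.89))
E
```

```text
t 7.45 pos [ 0.5564 -0.1871  0.1649] yaw y 81.09 xdown [-2.e-04  5.e-04 -1.e+00] F [ 0.88  0.6  -5.29] M [-0.014 -0.     0.038] w 0.029 q [-0.443  0.337  1.585  0.     1.22  -1.859]
(array([29.9, -1.3,  0.8]), np.float64(0.08603717143147094))
-0.1555780007589076 0.13193840902279264
```

View pics/t3.png

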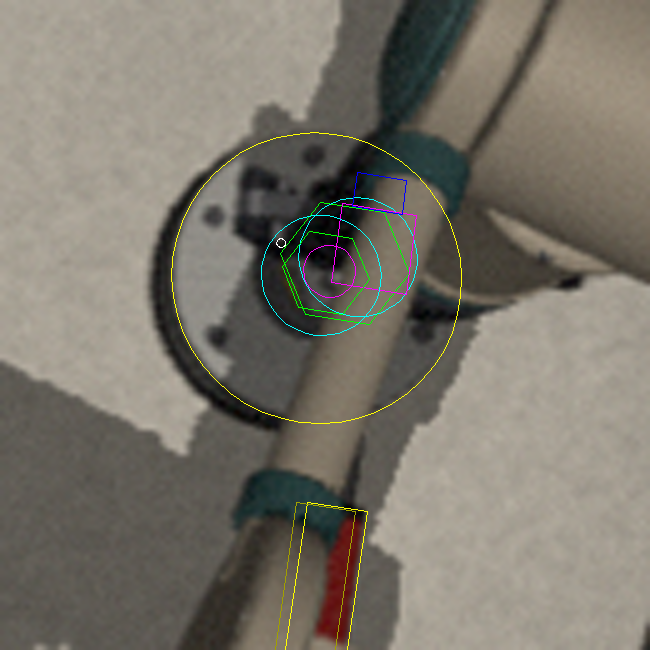

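View pics/s3.png

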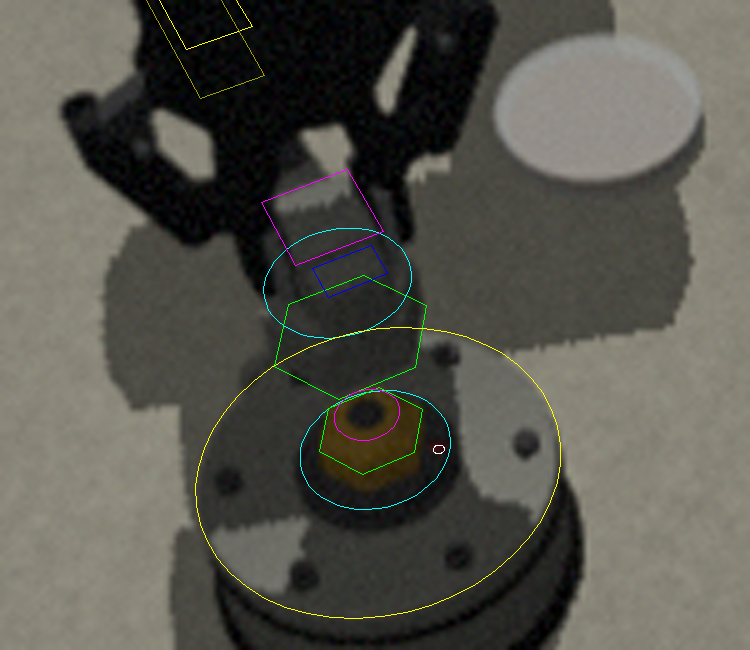

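Call:
step_arm --targets '[[[5, -1, 0.5], 0], [[15, -1, 0.5], 0], [[25, -1, 0.5], 0], [[33, -1, 0.5], 0], [[38, -1, 0.5], 0], [[42, -1, 0.5], 0], [[46, -1, 0.5], 0], [[48, -1, 0.5], 0], [[48, -1, 0.5], 0]]'

```text
clock: 8.45
position: [0.5567, -0.1893, 0.1168]
ee_rot: [0.705, 0.055, 0.705, -0.055]
contact_force: [0.3, 0.1, -5.0]
width: 0.0288
```

```bash
python3 - <<'E'
from ov import *
rep(); s=manip.get_state()
q=manip.get_image('scene')
c=s['position'][:2]; z0=s['position'][2]-.033; R=toolR(s); yaw=np.arctan2(R[1,1],R[0,1])-np.pi/2
crop(q,162,220,110,100,7,'s4.png',wr(c,yaw,z0))
E
```

```text
t 8.45 pos [ 0.5567 -0.1893  0.1168] yaw y 81.02 xdown [-2.e-04  0.e+00 -1.e+00] F [ 0.35  0.11 -4.98] M [-0.001 -0.051  0.053] w 0.0288 q [-0.446  0.379  1.65  -0.     1.113 -1.86 ]
```

View pics/s4.png

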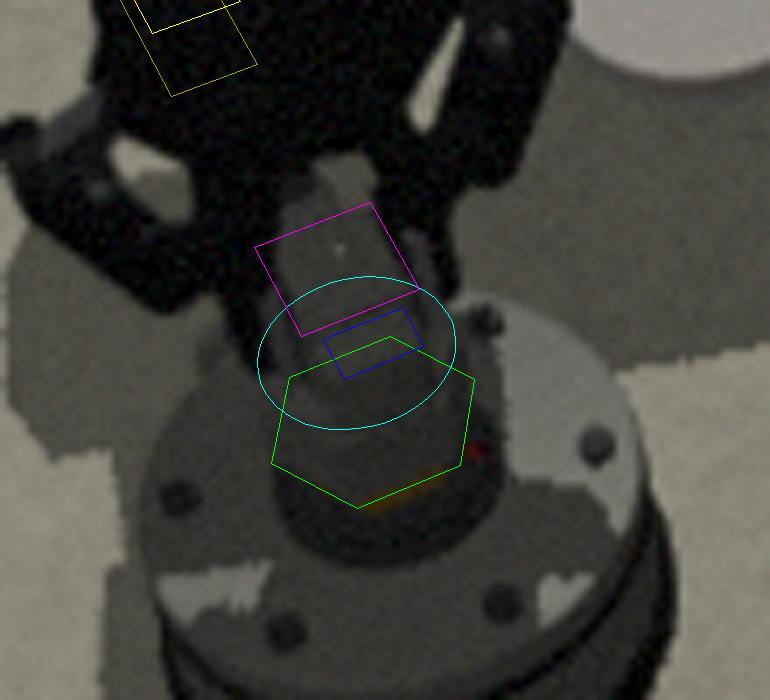

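The socket surrounds the cone with no contact force, and only a sliver of brass shows below the mouth at crop (400,495). I'll go on down in small steps.

Call:
step_arm --targets '[[[1, 0, 0], 0], [[2, 0, 0], 0], [[3, 0, 0], 0], [[4, 0, 0], 0], [[4, 0, 0], 0]]'

```text
clock: 9.0
position: [0.5568, -0.1894, 0.1136]
ee_rot: [0.705, 0.055, 0.705, -0.055]
contact_force: [-1.6, 0.4, -1.2]
width: 0.0289
```

```bash
python3 - <<'E'
from ov import *
rep()
E
```

```text
t 9.0 pos [ 0.5568 -0.1894  0.1136] yaw y 81.02 xdown [ 5.e-04 -3.e-04 -1.e+00] F [-1.58  0.41 -1.23] M [0.097 0.172 0.013] w 0.0289 q [-0.446  0.382  1.655 -0.     1.105 -1.86 ]
```

Call:
step_arm --targets '[[[0, 0, -0.7], 0], [[1, 0, -0.7], 0], [[2, 0, -0.7], 0], [[2, 0, -0.7], 0]]'

```text
clock: 9.4
position: [0.5573, -0.1892, 0.1118]
ee_rot: [0.706, 0.055, 0.704, -0.056]
contact_force: [1.0, 0.8, -3.9]
width: 0.029
```

```bash
python3 - <<'E'
from ov import *
rep()
E
```

```text
t 9.4 pos [ 0.5573 -0.1892  0.1118] yaw y 81.0 xdown [ 3.3e-03 -5.0e-04 -1.0e+00] F [ 0.95  0.84 -3.93] M [ 0.176 -0.504  0.012] w 0.029 q [-4.460e-01  3.830e-01  1.658e+00  1.000e-03  1.097e+00 -1.860e+00]
```

Call:
step_arm --targets '[[[1, 0, 0.3], 0], [[2, 0, 0.3], 0], [[3, 0, 0.3], 0], [[3, 0, 0.3], 0]]'

```text
clock: 9.8
position: [0.5572, -0.1892, 0.1077]
ee_rot: [0.705, 0.055, 0.704, -0.055]
contact_force: [4.6, 0.7, -5.6]
width: 0.029
```

```bash
python3 - <<'E'
from ov import *
rep()
s=manip.get_state()
q=manip.get_image('scene')
c=s['position'][:2]; z0=s['position'][2]-.033; R=toolR(s); yaw=np.arctan2(R[1,1],R[0,1])-np.pi/2
crop(q,162,220,110,100,7,'s5.png')
E
```

```text
t 9.8 pos [ 0.5572 -0.1892  0.1077] yaw y 81.01 xdown [ 1.6e-03  1.0e-04 -1.0e+00] F [ 4.64  0.67 -5.59] M [ 0.238 -0.985  0.028] w 0.029 q [-4.460e-01  3.870e-01  1.662e+00  1.000e-03  1.091e+00 -1.860e+00]
```

View pics/s5.png

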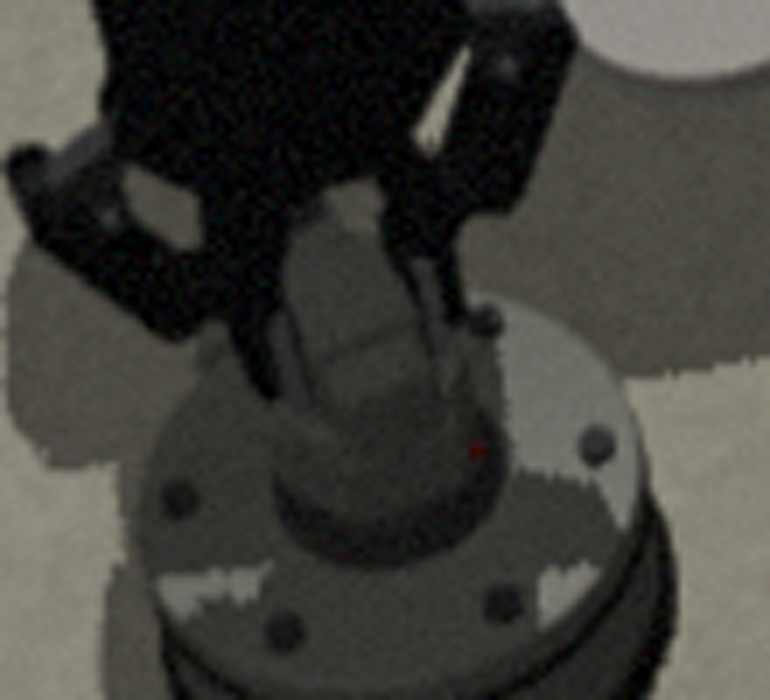

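The socket is going on, but it's being pushed toward +x, so I'll give way there and finish the descent.

Call:
step_arm --targets '[[[0.5, 0, 0.6], 0], [[1.5, 0, 0.8], 0], [[2.5, 0, 0.8], 0], [[3.5, 0, 0.8], 0], [[4.5, 0, 0.8], 0], [[4.5, 0, 0.8], 0]]'

```text
clock: 10.45
position: [0.5573, -0.1893, 0.1034]
ee_rot: [0.705, 0.055, 0.705, -0.055]
contact_force: [4.3, 2.4, -3.3]
width: 0.0285
```

```bash
python3 - <<'E'
from ov import *
rep()
E
```

```text
t 10.45 pos [ 0.5573 -0.1893  0.1034] yaw y 81.02 xdown [ 5.e-04  1.e-04 -1.e+00] F [ 4.33  2.43 -3.25] M [ 0.569 -0.97   0.039] w 0.0285 q [-0.446  0.392  1.666  0.     1.083 -1.86 ]
```

Call:
step_arm --targets '[[[0.7, 0.3, 0.5], 0], [[1.4, 0.3, 0.5], 0], [[2, 0.3, 0.5], 0], [[2, 0.3, 0.5], 0]]'

```text
clock: 10.85
position: [0.5575, -0.1892, 0.1028]
ee_rot: [0.705, 0.055, 0.705, -0.055]
contact_force: [1.4, 2.4, 5.4]
width: 0.0286
```

```bash
python3 - <<'E'
from ov import *
rep()
E
```

```text
t 10.85 pos [ 0.5575 -0.1892  0.1028] yaw y 81.03 xdown [ 2.e-04 -5.e-04 -1.e+00] F [1.37 2.41 5.45] M [ 0.566 -0.309  0.014] w 0.0286 q [-0.445  0.393  1.667 -0.     1.081 -1.859]
```

The socket is bottomed: the mouth is at about 0.070 and Fz has risen. Next I open, lift clear and go to the handle.

Call:
step_arm --targets '[[[-1, 0, 0], 0], [[-1, 0, 0], 0], [[-1, 0, 0], 0], [[-1, 0, 0], 0], [[-1, 0, 0], 0], [[-1, 0, 0], 0], [[-15, 0, 0], 0], [[-35, 0, 0], 0], [[-60, 0, 0], 0], [[-60, 0, 0], 0]]' --grip 0

```text
clock: 11.85
position: [0.5599, -0.1902, 0.1649]
ee_rot: [0.707, 0.054, 0.703, -0.056]
contact_force: [0.4, -1.0, 0.3]
width: 0.0857
```

```bash
python3 - <<'E'
from ov import *
rep()
s=manip.get_state()
q=manip.get_image('scene');p=manip.get_image('top')
c=[.5573,-.1892]; yaw=np.radians(-9)
crop(q,162,200,130,120,6,'s6.png',wr(c,yaw,.07))
crop(p,334,220,130,150,5,'t6.png',wr(c,yaw,.07))
h=[c[0]-.17*np.cos(yaw),c[1]-.17*np.sin(yaw)]
print(h,delta(h+[.16],yaw),delta(h+[.100],yaw))
E
```

```text
t 11.85 pos [ 0.5599 -0.1902  0.1649] yaw y 81.03 xdown [ 0.0064 -0.0033 -1.    ] F [ 0.44 -0.98  0.33] M [-0.038 -0.025 -0.011] w 0.0857 q [-0.445  0.34   1.581 -0.     1.214 -1.859]
[np.float64(0.38939298209882656), np.float64(-0.16260614094316075)] (array([   1.6,    0. , -170.4]), np.float64(0.0246026476972645)) (array([ 6.160e+01,  1.000e-01, -1.705e+02]), np.float64(0.0246026476972645))
```

View pics/s6.png

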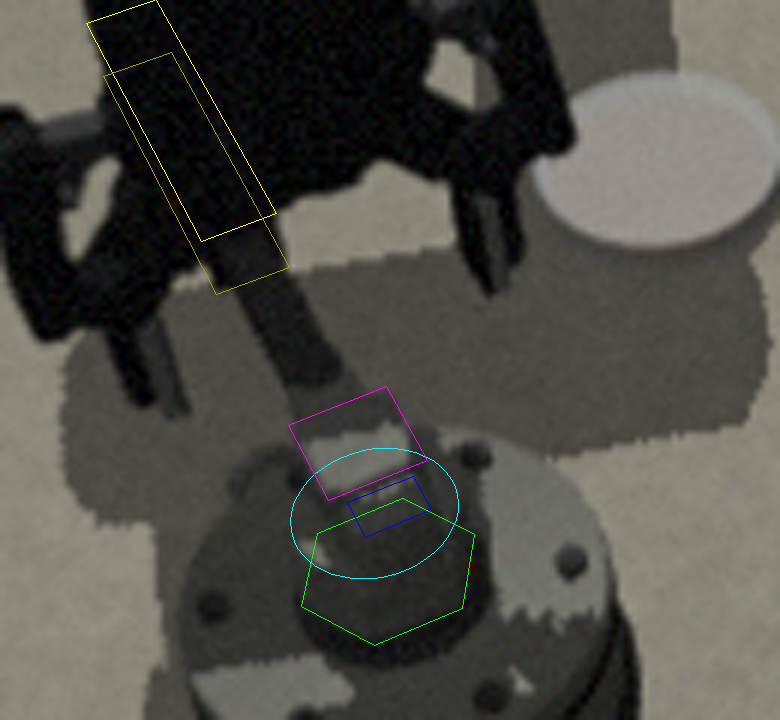

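View pics/t6.png

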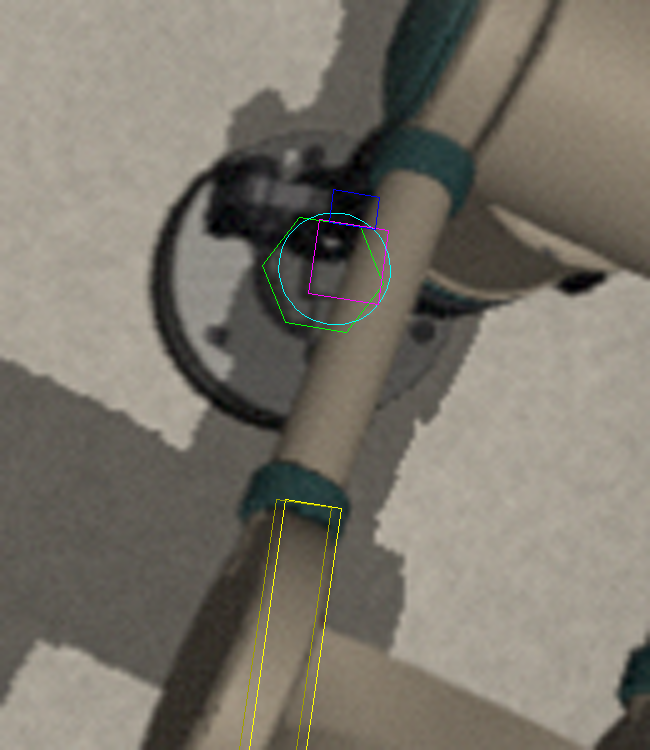

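The wrench sits seated and level on the nut, matching the overlay. On to the handle.

Call:
step_arm --targets '[[[0, 0, -15], 0], [[0, 0, -45], 0], [[0, 0, -80], 0], [[0, 0, -115], 0], [[0, 0, -145], 0], [[0, 0, -165], 0], [[0, 0, -170], 0], [[10, 0, -170], 0], [[30, 0, -170], 0], [[50, 0, -170], 0], [[60, 0, -170], 0], [[62, 0, -170], 0], [[62, 0, -170], 0]]' --grip 0

```text
clock: 13.25
position: [0.3903, -0.1628, 0.0991]
ee_rot: [0.705, 0.055, 0.705, -0.055]
contact_force: [-0.5, -0.8, -0.2]
width: 0.0853
```

Call:
step_arm --targets '[[[0, 0, 0], 0], [[0, 0, 0], 0], [[0, 0, 0], 0], [[0, 0, 0], 0]]' --grip 0.55 --grip_force 20

```text
clock: 13.65
position: [0.39, -0.1628, 0.0999]
ee_rot: [0.705, 0.055, 0.705, -0.056]
contact_force: [0.5, 0.6, 0.1]
width: 0.0387
```

```bash
python3 - <<'E'
from ov import *
rep()
q=manip.get_image('scene');p=manip.get_image('top')
c=[.5573,-.1892]; yaw=np.radians(-9)
crop(q,150,150,160,150,5,'s7.png',wr(c,yaw,.07))
E
```

```text
t 13.65 pos [ 0.39   -0.1628  0.0999] yaw y 81.02 xdown [ 9.e-04 -6.e-04 -1.e+00] F [0.53 0.57 0.1 ] M [-0.012 -0.003 -0.007] w 0.0387 q [-0.56   0.172  2.015 -0.     0.953 -1.974]
```

View pics/s7.png

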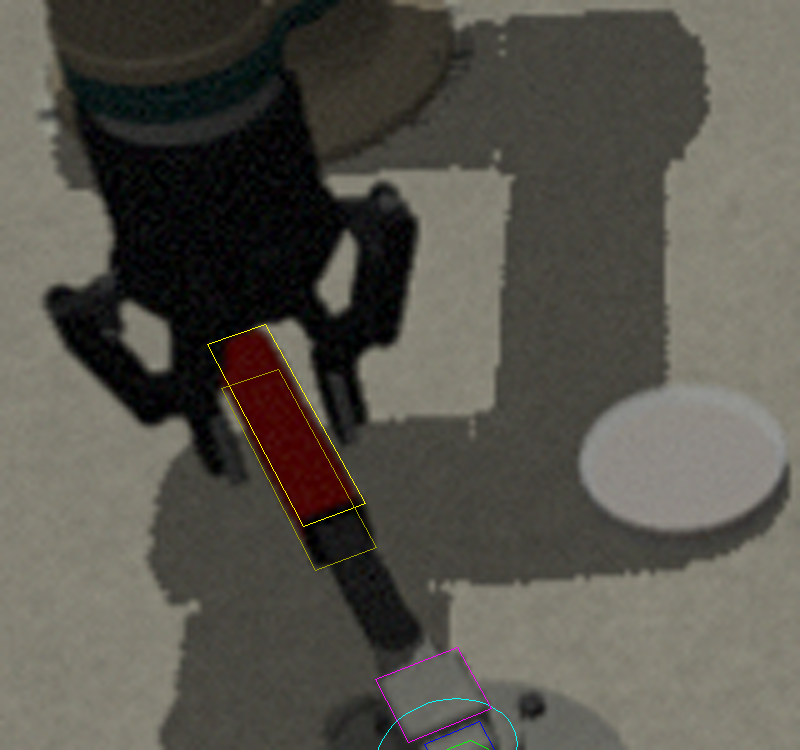

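The fingers straddle the red handle without touching it. I'll sweep clockwise about the nut axis, starting with 18°.

Call:
step_arm --targets '[[[0, 8.9, 0.2], 3], [[0, 17.8, 0.9], 6], [[0, 26.6, 2.1], 9], [[0, 35.3, 3.7], 12], [[0, 44, 5.8], 15], [[0, 52.5, 8.3], 18], [[0, 52.5, 8.3], 18]]'

```text
clock: 14.45
position: [0.4064, -0.1116, 0.0996]
ee_rot: [0.688, 0.164, 0.688, -0.165]
contact_force: [0.2, -0.5, -0.2]
width: 0.0381
```

```bash
cat >> ov.py <<'E'
def ang(c=(.5573,-.1892)):
    s=manip.get_state(); R=toolR(s); d=s['position'][:2]-np.array(c)
    ey=R[:2,1]; print('tool angle swept',round(81.02-float(np.degrees(np.arctan2(R[1,1],R[0,1]))),2),'bearing',round(171-float(np.degrees(np.arctan2(d[1],d[0]))),2),'r',round(float(np.hypot(*d)),4),'F tool y,z',np.round((R.T@s['contact_force'])[1:],2))
E
python3 - <<'E'
from ov import *
rep();ang()
q=manip.get_image('scene')
crop(q,162,170,160,150,5,'s8.png')
E
```

```text
t 14.45 pos [ 0.4064 -0.1116  0.0996] yaw y 63.09 xdown [ 4.e-04 -2.e-04 -1.e+00] F [ 0.2  -0.55 -0.21] M [-0.019  0.014  0.023] w 0.0381 q [-0.433  0.171  2.017  0.     0.953 -1.535]
tool angle swept 17.93 bearing 18.21 r 0.1697 F tool y,z [-0.4   0.42]
```

View pics/s8.png

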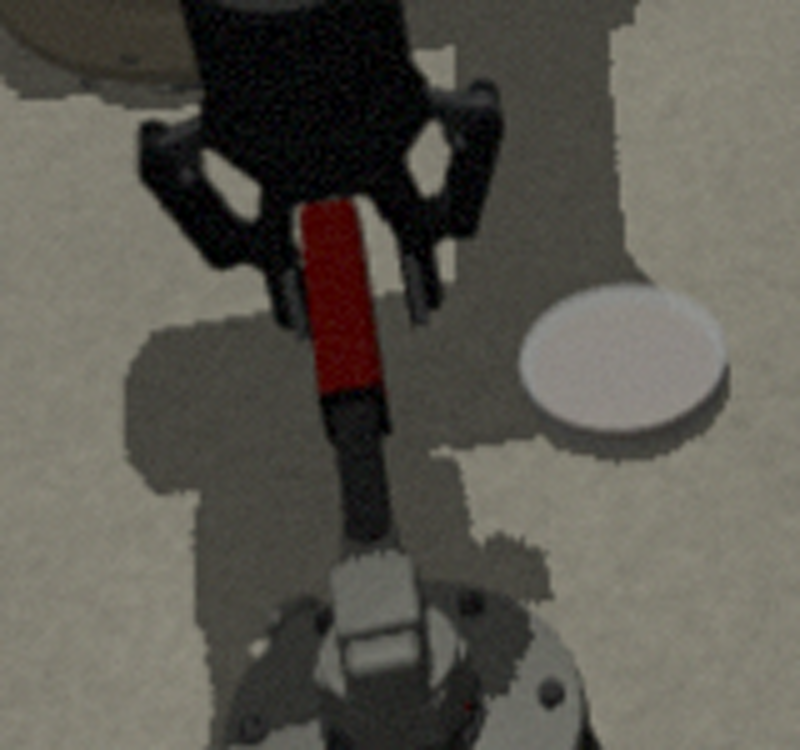

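The near finger pad is against the handle and the wrench turns freely. I'll continue in 3° increments, watching the force.

Call:
step_arm --targets '[[[0, 4.5, 0.1], 1.5], [[0, 8.9, 0.2], 3], [[0, 8.9, 0.2], 3]]'

```text
clock: 14.8
position: [0.4102, -0.1044, 0.0995]
ee_rot: [0.683, 0.182, 0.683, -0.183]
contact_force: [0.4, -0.6, -0.1]
width: 0.0385
```

Call:
step_arm --targets '[[[0, 4.5, 0.1], 1.5], [[0, 8.9, 0.2], 3], [[0, 8.9, 0.2], 3]]'

```text
clock: 15.1
position: [0.4148, -0.0968, 0.0995]
ee_rot: [0.678, 0.2, 0.678, -0.2]
contact_force: [-0.8, -0.3, 0.1]
width: 0.0384
```

Call:
step_arm --targets '[[[0, 4.5, 0.1], 1.5], [[0, 8.9, 0.2], 3], [[0, 8.9, 0.2], 3]]'

```text
clock: 15.4
position: [0.4199, -0.0894, 0.0995]
ee_rot: [0.673, 0.218, 0.673, -0.218]
contact_force: [0.5, -0.7, 0.2]
width: 0.0385
```

```bash
python3 - <<'E'
from ov import *
rep();ang()
E
```

```text
t 15.4 pos [ 0.4199 -0.0894  0.0995] yaw y 54.1 xdown [-2.e-04 -1.e-04 -1.e+00] F [ 0.47 -0.69  0.22] M [-0.048  0.094 -0.03 ] w 0.0385 q [-0.372  0.183  2.002 -0.     0.957 -1.316]
tool angle swept 26.92 bearing 26.99 r 0.1698 F tool y,z [-0.29  0.78]
```

Call:
step_arm --targets '[[[0, 4.5, 0.1], 1.5], [[0, 8.9, 0.2], 3], [[0, 8.9, 0.2], 3]]'

```text
clock: 15.7
position: [0.4252, -0.0824, 0.0994]
ee_rot: [0.667, 0.235, 0.667, -0.236]
contact_force: [-0.4, -0.8, 0.0]
width: 0.0386
```

Call:
step_arm --targets '[[[0, 4.5, 0.1], 1.5], [[0, 8.9, 0.2], 3], [[0, 8.9, 0.2], 3]]'

```text
clock: 16.0
position: [0.43, -0.0768, 0.0993]
ee_rot: [0.66, 0.251, 0.661, -0.253]
contact_force: [-2.8, -5.9, 0.0]
width: 0.0386
```

```bash
python3 - <<'E'
from ov import *
rep();ang()
q=manip.get_image('scene')
crop(q,162,190,160,150,5,'s9.png')
E
```

```text
t 16.0 pos [ 0.43   -0.0768  0.0993] yaw y 48.22 xdown [-0.0025 -0.0029 -1.    ] F [-2.8  -5.94  0.05] M [-0.928  0.486  0.105] w 0.0386 q [-0.333  0.194  1.987 -0.004  0.962 -1.172]
tool angle swept 32.8 bearing 32.45 r 0.1698 F tool y,z [-6.29  1.86]
```

View pics/s9.png

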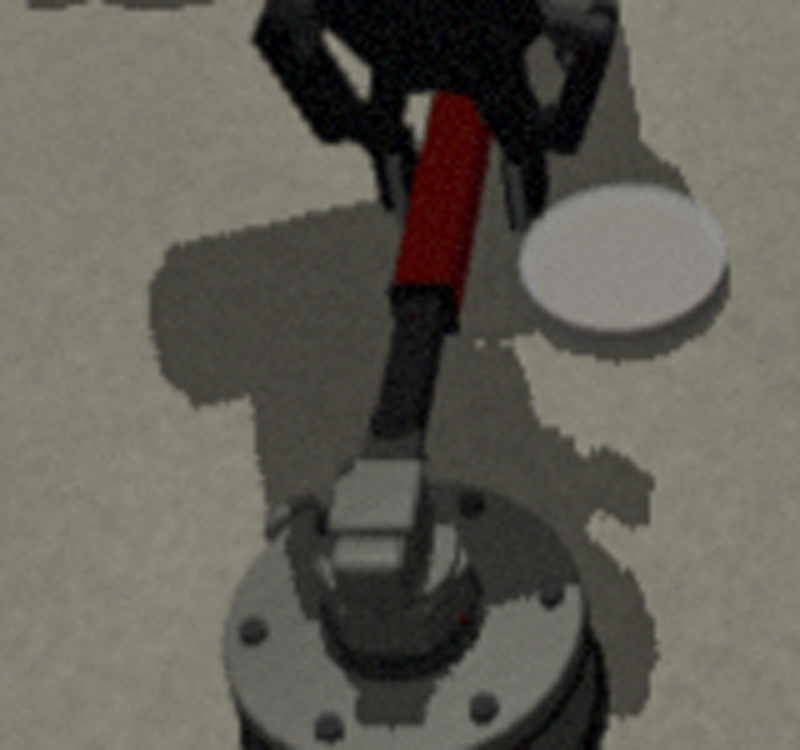

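Hard stop felt: 6.3 N tangential at about 32°. Now small steps through the break-over.

Call:
step_arm --targets '[[[0, 3, 0.1], 1.2], [[0, 6, 0.2], 2.5], [[0, 6, 0.2], 2.5]]'

```text
clock: 16.35
position: [0.4339, -0.0727, 0.0992]
ee_rot: [0.654, 0.265, 0.656, -0.268]
contact_force: [-3.9, -6.2, -0.5]
width: 0.0383
```

```bash
python3 - <<'E'
from ov import *
rep();ang()
E
```

```text
t 16.35 pos [ 0.4339 -0.0727  0.0992] yaw y 45.71 xdown [-0.003  -0.0031 -1.    ] F [-3.89 -6.21 -0.5 ] M [-0.977  0.542  0.138] w 0.0383 q [-0.321  0.199  1.981 -0.005  0.964 -1.116]
tool angle swept 35.31 bearing 34.34 r 0.1697 F tool y,z [-7.15  1.55]
```

Call:
step_arm --targets '[[[0, 3, 0.1], 1.2], [[0, 6, 0.2], 2.5], [[0, 8, 0.3], 3.4], [[0, 8, 0.3], 3.4], [[0, 8, 0.3], 3.4]]'

```text
clock: 16.85
position: [0.4392, -0.0675, 0.0992]
ee_rot: [0.646, 0.284, 0.648, -0.287]
contact_force: [-3.6, -6.8, 0.6]
width: 0.0388
```

```bash
python3 - <<'E'
from ov import *
rep();ang()
q=manip.get_image('scene')
crop(q,162,190,120,120,6,'s10.png')
E
```

```text
t 16.85 pos [ 0.4392 -0.0675  0.0992] yaw y 42.34 xdown [-0.0038 -0.0036 -1.    ] F [-3.61 -6.79  0.65] M [-1.082  0.651  0.118] w 0.0388 q [-0.306  0.206  1.972 -0.006  0.967 -1.041]
tool angle swept 38.68 bearing 36.87 r 0.1696 F tool y,z [-7.25  2.58]
```

View pics/s10.png

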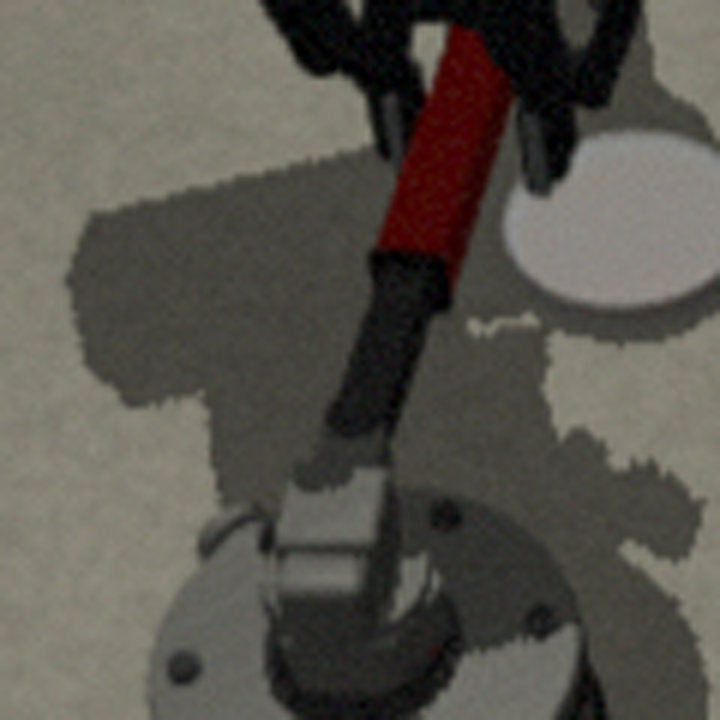

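The handle is visibly bent against the head at crop (345,440), with fold between about 0.06 and 0.1 rad. A bit more for certainty; the geometry still bounds it below 0.2 rad.

Call:
step_arm --targets '[[[0, 3, 0.1], 1.3], [[0, 6, 0.2], 2.6], [[0, 6, 0.2], 2.6], [[0, 6, 0.2], 2.6]]'

```text
clock: 17.3
position: [0.4435, -0.0637, 0.0991]
ee_rot: [0.639, 0.298, 0.641, -0.302]
contact_force: [-5.0, -6.2, -0.7]
width: 0.0384
```

```bash
python3 - <<'E'
from ov import *
rep();ang()
q=manip.get_image('scene')
crop(q,162,190,120,120,6,'s11.png')
# handle angle: red region in the scene, head angle by overlay
c=np.array([.5573,-.1892])
for hy in (-34,-38,-42):
    pass
hy=np.radians(-9-30); 
def fold(y,f):
    h=c-.038*np.array([np.cos(y),np.sin(y)]); yy=y-f
    return [(rect(c,y,-.016,.016,.03,.13),(255,0,255)),(rect(h,yy,-.180,-.065,.024,.126),(0,255,255))]
crop(q,162,190,120,120,6,'s11a.png',fold(np.radians(-39),.14))
E
```

```text
t 17.3 pos [ 0.4435 -0.0637  0.0991] yaw y 39.75 xdown [-0.0044 -0.0038 -1.    ] F [-5.02 -6.24 -0.72] M [-1.123  0.656  0.111] w 0.0384 q [-0.294  0.211  1.964 -0.006  0.97  -0.985]
tool angle swept 41.27 bearing 38.8 r 0.1694 F tool y,z [-7.84  1.59]
```

View pics/s11a.png

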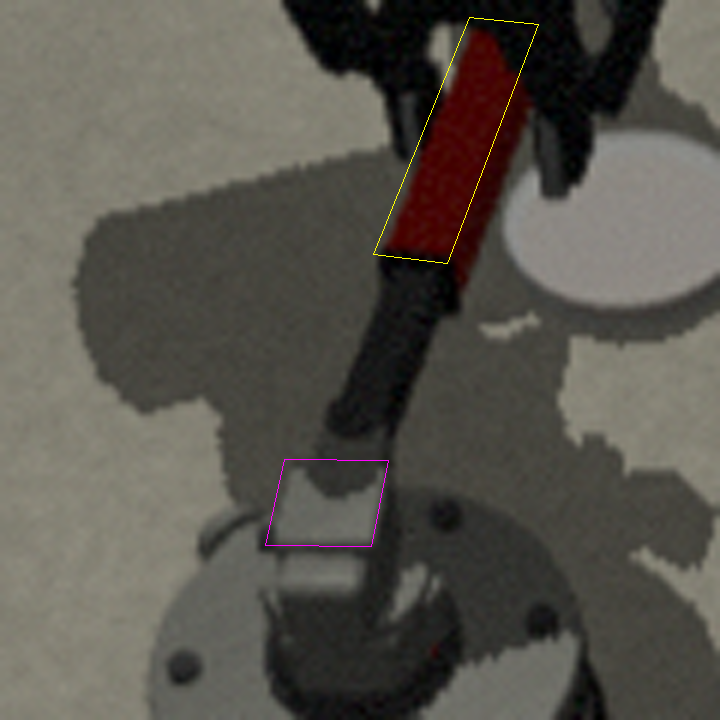

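Fold by geometry is about 0.14 rad since the stop, at most 0.20. Force is a bit lower than the model predicts, so I'll go one last 4 mm (at most 0.235) and then back off.

Call:
step_arm --targets '[[[0, 2, 0.1], 0.9], [[0, 4, 0.2], 1.7], [[0, 4, 0.2], 1.7], [[0, 4, 0.2], 1.7]]'

```text
clock: 17.75
position: [0.4464, -0.0614, 0.099]
ee_rot: [0.635, 0.308, 0.637, -0.312]
contact_force: [-5.0, -7.3, -0.5]
width: 0.0381
```

```bash
python3 - <<'E'
from ov import *
rep();ang()
q=manip.get_image('scene')
crop(q,162,190,120,120,6,'s12.png')
E
```

```text
t 17.75 pos [ 0.4464 -0.0614  0.099 ] yaw y 38.06 xdown [-0.0051 -0.0038 -1.    ] F [-5.   -7.35 -0.5 ] M [-1.105  0.749  0.088] w 0.0381 q [-0.287  0.215  1.959 -0.006  0.972 -0.948]
tool angle swept 42.96 bearing 40.06 r 0.1692 F tool y,z [-8.46  2.71]
```

View pics/s12.png

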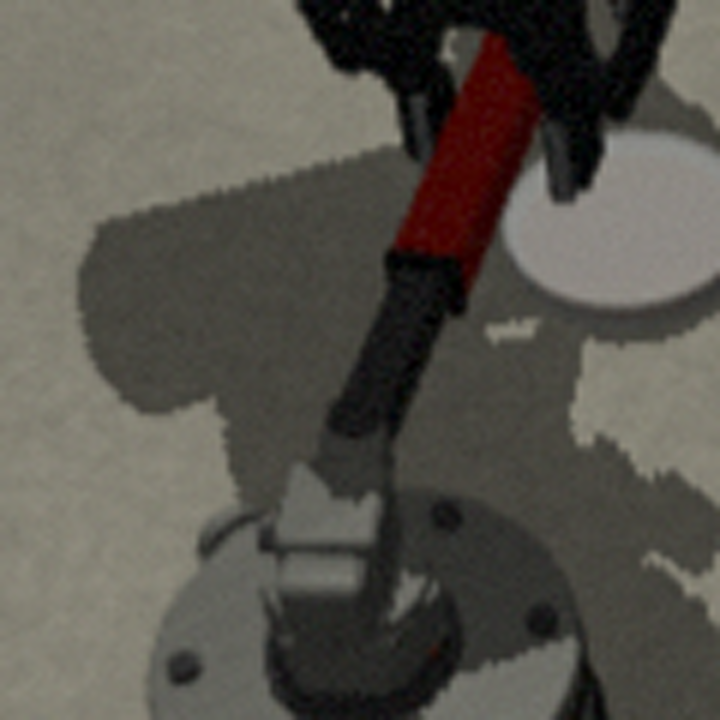

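Clearly broken over: the head is unmoved and the handle bent. Backing off slowly so it springs straight.

Call:
step_arm --targets '[[[0, -3, 0], -1.2], [[0, -6, 0], -2.5], [[0, -9, 0.2], -3.8], [[0, -12, 0.4], -5], [[0, -15, 0.6], -6.2], [[0, -18, 0.8], -7.5], [[0, -21, 1], -8.5], [[0, -24, 1.4], -9.5], [[0, -27, 1.8], -10.3], [[0, -30, 2.2], -11], [[0, -30, 2.2], -11]]'

```text
clock: 18.9
position: [0.4263, -0.0793, 0.0995]
ee_rot: [0.662, 0.249, 0.662, -0.248]
contact_force: [-0.6, 0.1, -0.5]
width: 0.0381
```

```bash
python3 - <<'E'
from ov import *
rep();ang()
q=manip.get_image('scene')
c=np.array([.5573,-.1892])
crop(q,162,190,120,120,6,'s13.png',wr(c,np.radians(-39),.07))
E
```

```text
t 18.9 pos [ 0.4263 -0.0793  0.0995] yaw y 48.81 xdown [-1.e-04  8.e-04 -1.e+00] F [-0.59  0.11 -0.48] M [ 0.065  0.028 -0.033] w 0.0381 q [-3.450e-01  1.890e-01  1.994e+00  1.000e-03  9.590e-01 -1.198e+00]
tool angle swept 32.21 bearing 30.99 r 0.171 F tool y,z [-0.3  -0.51]
```

View pics/s13.png

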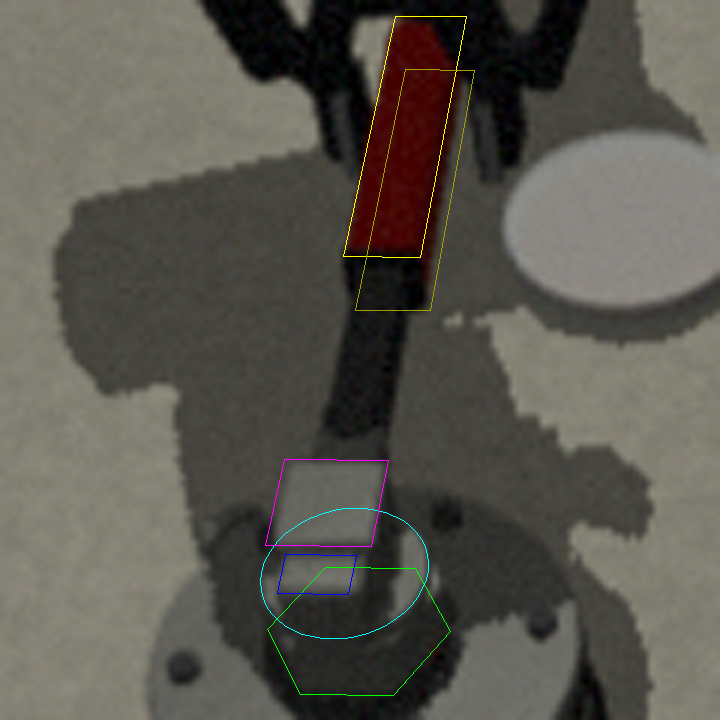

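The handle has sprung straight and the overlay at -39° fits. Now I open and lift away.

Call:
step_arm --targets '[[[0, 0, 0], 0], [[0, 0, 0], 0], [[0, 0, 0], 0], [[0, 0, 0], 0], [[-10, 0, 0], 0], [[-30, 0, 0], 0], [[-60, 0, 0], 0], [[-90, 0, 0], 0], [[-110, 0, -30], 0], [[-130, 0, -60], 0], [[-140, 0, -90], 0], [[-140, 0, -90], 0]]' --grip 0

```text
clock: 20.15
position: [0.3567, -0.0184, 0.2415]
ee_rot: [0.663, 0.248, 0.661, -0.248]
contact_force: [0.6, -0.6, 0.5]
width: 0.0849
```

```bash
python3 - <<'E'
from ov import *
rep()
q=manip.get_image('scene');p=manip.get_image('top')
c=np.array([.5573,-.1892])
crop(q,162,190,120,120,6,'s14.png',wr(c,np.radians(-39),.07)[2:4]+nut(c,.89-np.radians(27))[-1:])
crop(p,310,215,120,120,6,'t14.png',wr(c,np.radians(-39),.07)[2:4])
for t in ['nut_mark']: print([(a['xyz'],a['confidence']) for a in manip.search_frame(q,t)])
for t in ['dish','jar','tipbox']: print(t,[(np.round(a['xyz'],3),round(a['confidence'],2)) for a in manip.search_frame(p,t)[:1]],[(np.round(a['xyz'],3),round(a['confidence'],2)) for a in manip.search_frame(q,t)[:1]])
E
```

```text
t 20.15 pos [ 0.3567 -0.0184  0.2415] yaw y 48.93 xdown [ 2.4e-03  2.0e-04 -1.0e+00] F [ 0.56 -0.64  0.51] M [ 0.06  -0.006 -0.005] w 0.0849 q [-2.480e-01 -7.200e-02  1.883e+00  1.000e-03  1.328e+00 -1.102e+00]
[([0.5797, -0.2031, 0.0674], 0.48), ([0.4589, -0.1043, 0.1286], 0.32)]
dish [(array([0.413, 0.001, 0.016]), 0.86)] [(array([ 0.461, -0.107,  0.124]), 0.25)]
jar [(array([0.736, 0.04 , 0.061]), 0.78)] [(array([0.746, 0.038, 0.059]), 0.64)]
tipbox [(array([ 0.749, -0.06 ,  0.061]), 0.72)] [(array([ 0.762, -0.072,  0.063]), 0.83)]
```

View pics/s14.png

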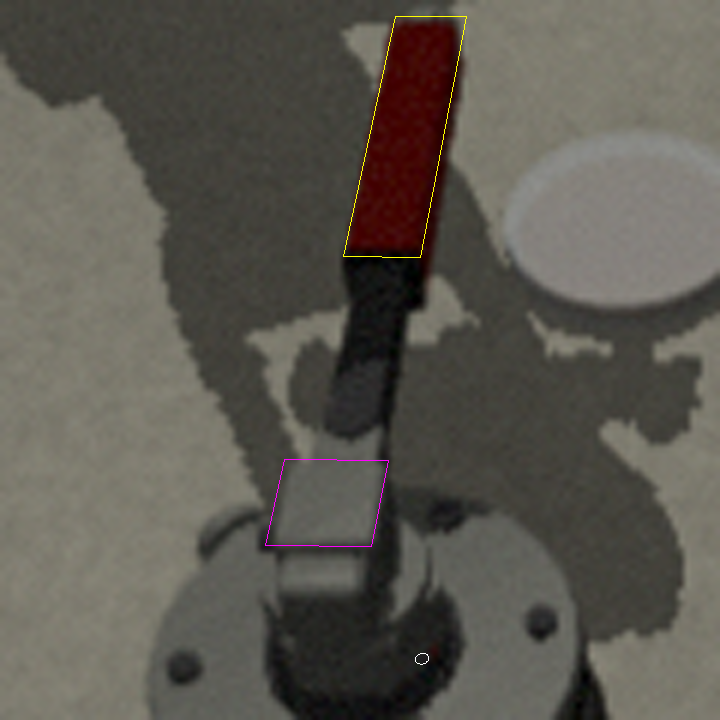

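View pics/t14.png

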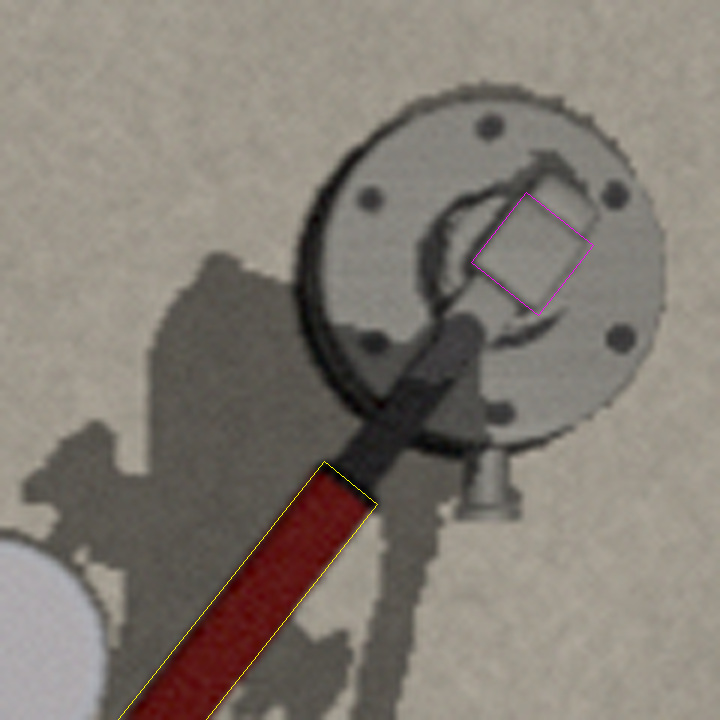

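```bash
python3 - <<'E'
from h import *
p=manip.get_image('scene'); m=ray(p,102+434/6-.5,130+648/6-.5,.07); print(m)
rep(); print(manip.sign_off())
E
```

```text
[ 0.57732407 -0.17492615  0.07      ]
t 20.65 pos [ 0.359  -0.0205  0.2391] yaw y 48.79 xdown [-1.1e-03  2.0e-04 -1.0e+00] F [-0.35  0.01  0.25] M [-0.004  0.016  0.055] w 0.0855 q [-0.251 -0.064  1.882 -0.     1.325 -1.103]
the job is handed in; nothing more can be done
None
```

I tightened the nut until the wrench broke over, then let go and handed the job in at 20.7 s of the 67 s allowed. The tool gives no verdict, so these are my own last checks.

- **Seating:** I gripped the wrench by its head and lowered it until it bottomed, with the socket mouth at about z = 0.070 m.
- **Tightening:** I swept the handle clockwise with the fingers straddling it. The hard stop came at about 32° of sweep.
- **Break-over:** The final fold was about 0.16 to 0.17 rad by geometry, and at most about 0.235 rad. The side force was about 8.5 to 8.9 N, slightly below the roughly 9.5 N the spring figures predict, which suggests about 0.11 to 0.13 rad. Both fall between 0.08 and 0.30.
- **End state:** After release, both cameras show the wrench level on the nut with the handle straight, matching a straight-wrench overlay within a pixel or two. The gripper is open and clear, with contact force near zero.
- **Nut mark:** It moved about 8 mm by the scene camera. I read its end position by eye because it was barely visible. The trained network put it about 30 mm away from my reading at low confidence (0.48), and I disregarded that.
- **Other objects:** The dish and tip box are within about 4 mm of where they started. The jar was missed in the first top picture, so I have no network start position for it. The arm never went near it.

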